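# Charge a sieve pan with milling balls from a gated hopper

### The job

Slide the empty round brass pan under the outlet of the ball hopper, centred beneath it, without knocking the jar, bottle, beaker or mouse about. Then pull the hopper's slide gate open so that all four milling balls drop into the pan, and push the gate fully shut again. Leave the pan of balls flat on the bench under the outlet.

Things in the scene. Friction and masses are not known exactly. Their poses are not given: they have to be found in the camera images.
- hopper: Fixed ball hopper on a stand. Origin on the bench right below the outlet's centre; x points from its clear front window to its back, y to its left, z up. Centred over the origin is a square shaft, outside 56 x 56 mm, inside 48 x 48 mm, z 138 to 278 mm; its mouth flares back to x = 70 mm. Below the gate, the space in front of the column is open from the front and both sides.
- column (a point): Foot of the hopper's grey column, on the bench 145 mm behind (hopper +x) the outlet's axis. Column 30 (x) x 44 (y) mm, 270 mm tall; it stands on a fixed foot plate spanning hopper x 125 to 245 mm, y -50 to 50 mm, 12 mm high; an arm at z 170 to 200 mm joins it to the shaft. Axes as the hopper.
- outlet (a point): Centre of the 48 x 48 mm square outlet, on the underside of the gate blade, 130 mm above the bench. Axes as the hopper.
- gate (a joint): Hopper's slide gate, in m: 0 fully shut, 0.060 fully open; starts 0 to 5 mm open. Opens along hopper -y, stays where left, takes 3 to 6 N. Horizontal steel blade 52 mm wide (hopper x), 6 mm thick, 131 to 137 mm above the bench, sticking out of the shaft's -y side with an upright tab on its end. All balls fall once it is open by about 55 mm.
- gate_tab (a point): Centre of the gate's upright end tab, a steel plate 60 mm wide (hopper x), 10 mm thick (hopper y), from the blade up to 189 mm above the bench. This point is 163 mm above the bench and, gate shut, 150 mm from the outlet's axis towards hopper -y (about 115 mm of bare blade between tab and shaft). Moves with the gate. Can be hooked from behind, pushed, or pinched from above.
- pan_center (a point): Centre, half-way up, of the loose round open brass pan: outside diameter 194 mm, height 45 mm, wall 8 mm thick, floor 4 mm thick, 0.6 kg, standing on the bench. It stands to the left or to the right of the hopper.
- ball0_center (a point): Centre of one of four white ceramic milling balls, 34 mm in diameter, 80 g, that lie stacked on the gate in the shaft.
- ball1_center (a point): Centre of one of four white ceramic milling balls, 34 mm in diameter, 80 g, that lie stacked on the gate in the shaft.
- ball2_center (a point): Centre of one of four white ceramic milling balls, 34 mm in diameter, 80 g, that lie stacked on the gate in the shaft.
- ball3_center (a point): Centre of one of four white ceramic milling balls, 34 mm in diameter, 80 g, that lie stacked on the gate in the shaft.
- jar: Bystander: squat amber jar, diameter 84 mm, 95 mm tall, origin at the centre of its underside. It stands on the side where the pan does not.
- bottle: Bystander: white bottle, diameter 70 mm, 170 mm tall, origin at the centre of its underside; behind and left of the outlet.
- beaker: Bystander: open steel beaker, diameter 72 mm, 85 mm tall, origin at the centre of its underside; behind and right of the outlet.
- mouse: Bystander: black computer mouse, 105 x 60 mm, 36 mm tall, length along its x, origin at the centre of its underside; on the bench in front of the hopper.
Not all that is in view belongs to the job. What is shaped like the part that bears ball3_center but green or red is not meant.

How it is judged:
On the way, in this order (a step that is already met when the one before it is completed fails the run):
1. the pan stands under the outlet, its centre within 40 mm of the outlet's axis, with the balls still held (horizontal distance between pan_center and outlet below 0.04 m and height (world z) of pan_center below 0.03 m and angle between pan_center's own z axis and vertical below 0.08 rad and value of joint gate below 0.015 m), for 0.2 s.
2. the gate has been pulled open and all four balls lie in the pan (value of joint gate above 0.04 m and horizontal distance between each of ball0_center, ball1_center, ball2_center, ball3_center and pan_center below 0.082 m and height (world z) of each of ball0_center, ball1_center, ball2_center, ball3_center below 0.05 m), for 0.2 s.
3. the gate is pushed fully shut (within 3 mm) (value of joint gate below 0.003 m), for 0.2 s.
At the end, for the whole second after the job is handed in: The gate is shut to within 3 mm; all four balls lie in the pan; the pan stands flat on the bench with its centre within 40 mm of the outlet's axis (horizontal distance between pan_center and outlet below 0.04 m and height (world z) of pan_center below 0.03 m and angle between pan_center's own z axis and vertical below 0.08 rad and horizontal distance between each of ball0_center, ball1_center, ball2_center, ball3_center and pan_center below 0.082 m and height (world z) of each of ball0_center, ball1_center, ball2_center, ball3_center below 0.05 m and value of joint gate below 0.003 m); the robot touches nothing.
It fails at once if the gate is opened more than 20 mm while the pan is not under the outlet (value of joint gate above 0.02 m and horizontal distance between pan_center and outlet above 0.06 m).
It fails at once if the jar is shoved more than 30 mm or knocked over (distance of jar from where it was at the start of the episode above 0.03 m or angle between jar's own z axis and vertical above 0.5 rad).
It fails at once if the bottle is shoved more than 30 mm or knocked over (distance of bottle from where it was at the start of the episode above 0.03 m or angle between bottle's own z axis and vertical above 0.5 rad).
It fails at once if the beaker is shoved more than 30 mm or knocked over (distance of beaker from where it was at the start of the episode above 0.03 m or angle between beaker's own z axis and vertical above 0.5 rad).
It fails at once if the mouse is shoved more than 30 mm or knocked over (distance of mouse from where it was at the start of the episode above 0.03 m or angle between mouse's own z axis and vertical above 0.5 rad).
It also fails if it takes over 64 s, if anything falls off the work surface, if the arm or the gripper's body presses on something with over 40 N, if the wrist force passes 120 N, or if a joint passes its speed limit or range.

### The arm

A 7-joint arm with a two-finger parallel gripper is mounted at the origin on the work surface. World frame = base frame: x ahead of the robot, y to its left, z up, the work surface at z = 0. Lengths are in m, angles in rad, forces in N, time in s.
With the tool pointing down it reaches from about 0.4 to 0.85 m from the base axis. Payload 6.9 kg.
Tool frame: the origin (TCP) lies between the finger pads; the fingertips stand 22 mm ahead of it and the grasp point (between the pads) lies 3 mm ahead of it; z points along the fingers, x is the direction in which the jaws open and shut, and the axes are right-handed (so a half turn about z gives the same grasp; the last joint's range is limited). The gripper opens to 85 mm and grips with 20 to 120 N. Pads are 22 mm wide; open, the fingers measure 114 mm over their backs; the gripper's body (76 mm by 85 mm) begins 54 mm behind the grasp point. The pads swing forward as they close: fully open they stand 13 mm farther back than shut.
Start: joints at [1.347, 0.507, -0.238, 1.5, 0.126, 1.149, -0.155], TCP at [0.202, -0.591, 0.253] pointing down, gripper open.
Joint ranges: [-3.08, 3.08], [-0.24, 2.05], [-1.43, 1.35], [0, 2.5], [-1.52, 4.66], [0.17, 1.96], [-2.89, 2.89]. Speed limits (rad/s): [2.39, 2.39, 3.14, 3.14, 3.14, 3.14, 3.14].

### API

Orientations are given as a unit quaternion [w, x, y, z].
In Python, from workcell import r gives the robot as it stands.
- The arm moves only by the shell command python3 -m creep 'ROWS'. ROWS is JSON, a list that holds one entry, the list of rows, each a list of 7 numbers: the shift along the tool's x, y, z in m, then the turn, a rotation vector about the tool's x, y, z in degrees, then the gripper's target within -1 to 1 (fully open at 1, half-way at 0, shut at -1). In form: [[[dx, dy, dz, ax, ay, az, gripper], ...]]. A call has exactly 5 rows; each row is the pose to reach, as a shift and turn from the pose commanded when the call began, along the tool's axes at that moment; what a row does not reach only later rows make up. A row lasts 1/10 s, in which the tool goes at most 50 mm and 8.59 degrees, less where a joint would pass 70% of its speed; a pose out of reach is approached as far as the arm can. A call with a gripper value outside its range is refused whole. The fingers move at their own pace and stop on an object; the grip force is fixed at half the most. Time passes only in rows, so rows that repeat a pose let the fingers close, or fill a call up. It gives the time, the measured TCP pose, the force and the opening at its end, in the units of the state.
- r.get_obs(): the state, without advancing time (a new reading comes with each control period).
- r.read_camera(name): name is "scene" or "top" or "wrist"; returns a dict with "image" (384x512x3 uint8, blue, green, red), "depth" (384x512 float32, m along the optical axis (not along the pixel's ray), 0 where there is no reading), "mtx" (3x3 intrinsics, pixels), "R" (3x3) and "t" (3): a world point X has camera coordinates R X + t. Camera axes: x right, y down, z forward; pixel columns grow to the right and rows downward; lengths in m; the calibration is good to about 2 mm. A picture is of the moment at which its call begins.
- r.job_done(): hands the job in, once; it reports no verdict.
The state is a dict: "time_s": time; "joint_pos": joint angles; "dq": joint speeds; "tau": joint torques, N m; "tool_pos": TCP position; "tcp_rot": TCP orientation; "force": force on the tool from outside, world axes, zero at the start; "wrist_torque": the same for the moment, N m; "width": opening from 0.0 (shut) to 1.0 (fully open).
Only numpy, scipy, OpenCV 4.12 (cv2) and the standard library are available. Lean on these libraries where they do the work, as an engineer would, in place of code of your own. Each camera call takes 0.05 s, during which the arm holds its last target. There are 200 camera calls.

## Working session

There is one attempt and no reset: what is moved stays moved. The work goes in short steps, Python scripts to look and compute and a shell command to move; the robot and the scene stay as the last step left them, time stands still between calls to the robot, and variables do not carry over. Pictures are saved under pics/ and viewed, about 8 in all and at most 12, crops included, and the job is handed in when it is done.

```bash
mkdir -p pics; ls
cat > h.py <<'E'
import numpy as np,cv2
from workcell import r
from scipy.spatial.transform import Rotation as Ro
def cam(n):
    c=r.read_camera(n); return c
def cloud(c):
    d=c["depth"]; v,u=np.mgrid[:384,:512]
    p=np.stack([u,v,np.ones_like(u)],-1)@np.linalg.inv(c["mtx"]).T*d[...,None]
    return (p-c["t"])@c["R"]
E
python3 - <<'E'
from h import *
a=cam("scene");b=cam("top")
np.savez("a.npz",**a);np.savez("b.npz",**b)
cv2.imwrite("pics/1.png",np.vstack([cv2.resize(a["image"],(400,300)),cv2.resize(b["image"],(400,300))]) if 0 else a["image"])
cv2.imwrite("pics/2.png",b["image"])
for c in(a,b): print(-c["R"].T@c["t"])
print(r.get_obs())
E
```

```text
pics
[ 1.12689579 -0.36900549  0.75460149]
[ 0.37555005 -0.03642303  1.18164805]
{'time_s': 0.1, 'joint_pos': array([ 1.34649563,  0.508272  , -0.23754502,  1.50101874,  0.12571512,
        1.1489149 , -0.15478666]), 'dq': array([-0.00171236, -0.00137879,  0.00105378, -0.00342859, -0.00056158,
       -0.00101589, -0.00074309]), 'tau': array([-5.27480326e-03, -6.21844482e+01, -2.19490573e+00, -2.50208151e+01,
        1.25249199e-02,  7.83475873e-03,  5.69220890e-05]), 'tool_pos': array([ 0.20220879, -0.5909495 ,  0.25251061]), 'tcp_rot': array([-4.57125090e-04,  8.13600895e-01, -5.81423190e-01, -6.69849728e-04]), 'force': array([0.86950148, 0.12317595, 0.41190173]), 'wrist_torque': array([-0.01565024,  0.02778753,  0.02780448]), 'width': 1.0015607617398783}
```

View pics/1.png

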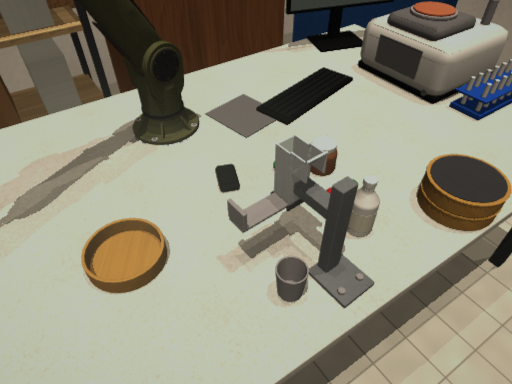

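View pics/2.png

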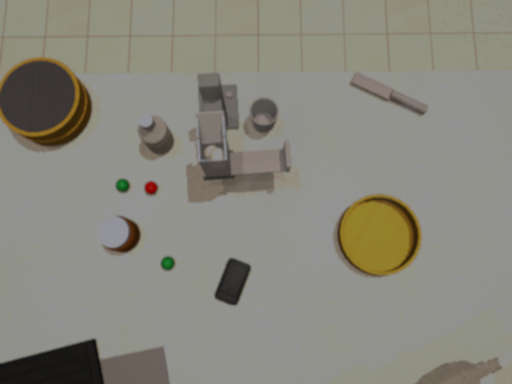

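The scene view (first picture) shows the hopper at about (300,190), the brass pan at (125,255) and the mouse at (228,178). In the top view the hopper shaft is at (213,145), the gate tab at (287,157), the pan at (379,235), the mouse at (233,281), the beaker at (263,113), the bottle at (155,133) and the jar at (118,233). The dark-filled brass stack at (42,98) is a distractor because it isn't empty. The red and green balls at (150,188), (122,185) and (167,263) are distractors too.

Run:
```python
from h import *
for f in"ab":
    c=dict(np.load(f+".npz"));P=cloud(c);hsv=cv2.cvtColor(c["image"],cv2.COLOR_BGR2HSV)
    print(f)
    X,Y,Z=P[...,0],P[...,1],P[...,2]
    def cl(name,m):
        n,l,s,ce=cv2.connectedComponentsWithStats(m.astype(np.uint8))
        for i in range(1,n):
            if s[i,4]>25:
                q=P[l==i]; re=cv2.minAreaRect((q[:,:2]*1000).astype(np.float32))
                print(name,s[i],"z",np.percentile(q[:,2],[2,50,98]).round(3),"rect",np.round(re[0]),np.round(re[1]),round(re[2],1))
    ok=c["depth"]>0
    cl("any>12",ok&(Z>.012)&(Z<.3)&(X>.2)&(X<.95)&(abs(Y)<.6))
    cl("panrim",ok&(abs(Z-.045)<.005)&(Y<-.15)&(X>.2))
    cl("tab/top",ok&(abs(Z-.189)<.006)&(X>.3))
    cl("shaft",ok&(abs(Z-.278)<.006)&(X>.3))
    cl("blade",ok&(abs(Z-.137)<.005)&(X>.3))
    cl("columntop",ok&(abs(Z-.27)<.003)&(X>.3))
```

```text
a
any>12 [277 102  40  21 247] z [0.012 0.017 0.023] rect [208. 433.] [ 48. 182.] 11.4
any>12 [  227   134   153   171 10307] z [0.012 0.138 0.279] rect [633. 125.] [338. 529.] 44.0
any>12 [ 418  154   93   75 5257] z [0.017 0.099 0.102] rect [821. 498.] [202. 203.] 4.5
any>12 [215 164  25  26 488] z [0.013 0.031 0.037] rect [380.  28.] [ 60. 104.] 68.6
any>12 [  81  218   85   73 2025] z [0.013 0.036 0.046] rect [ 490. -324.] [192. 193.] 51.1
panrim [ 81 218  83  66 811] z [0.04  0.044 0.047] rect [ 490. -324.] [192. 193.] 52.0
tab/top [414  30  94  27 376] z [0.183 0.189 0.195] rect [ 430. 1050.] [392. 132.] 69.3
tab/top [274 173  78  51 320] z [0.183 0.189 0.195] rect [709.  39.] [194.  44.] 18.5
tab/top [227 198  20  19 122] z [0.183 0.188 0.191] rect [648. -98.] [60. 10.] 2.5
shaft [487   3  10   6  37] z [0.272 0.278 0.284] rect [ 375. 1188.] [32. 21.] 21.7
shaft [275 134  49  34 369] z [0.272 0.278 0.284] rect [657.  58.] [100.  59.] 3.8
blade [408  47  96  24 248] z [0.132 0.137 0.142] rect [ 438. 1028.] [392. 129.] 66.1
blade [360 187  15  10  69] z [0.132 0.135 0.142] rect 
[... 1548 characters left out ...]
222. 441.] [ 44. 190.] 0.0
panrim [340 195  82  81 808] z [0.04  0.044 0.048] rect [ 486. -323.] [193. 191.] 89.6
tab/top [284 141   7  27 126] z [0.184 0.188 0.191] rect [646. -96.] [59. 10.] 4.1
tab/top [203 171  18   3  26] z [0.183 0.189 0.194] rect [608.  66.] [ 2. 36.] 5.0
shaft [196 113  31  50 412] z [0.273 0.278 0.284] rect [656.  59.] [96. 56.] 3.7
blade [142 122  14  12  46] z [0.132 0.135 0.142] rect [721. 214.] [18. 33.] 27.5
blade [ 203  149   83   31 1273] z [0.132 0.136 0.14 ] rect [640.   0.] [ 62. 185.] 4.4
columntop [198  73  21  15 231] z [0.267 0.269 0.272] rect [781.  67.] [31. 41.] 1.7
columntop [199 120  23   7  68] z [0.267 0.27  0.273] rect [688.  62.] [ 9. 45.] 4.9
```

```bash
cat > t.py <<'E'
# usage: t.py x y z yaw_of_tool_x_deg : shift to type
import sys
from h import *
o=r.get_obs();q=o["tcp_rot"];R0=Ro.from_quat([q[1],q[2],q[3],q[0]])
x,y,z,a=map(float,sys.argv[1:])
R1=Ro.from_euler("z",a,degrees=True)*Ro.from_euler("x",180,degrees=True)
print("t",round(o["time_s"],2),"pos",o["tool_pos"].round(4),"F",o["force"].round(1),"w",round(o["width"],2))
print("shift",R0.inv().apply(np.array([x,y,z])-o["tool_pos"]).round(4),"turn",(R0.inv()*R1).as_rotvec(degrees=True).round(1))
E
python3 t.py .395 -.323 .12 0
python3 -m creep '[[[-0.19,-0.27,0.13,0,0,-71,1],[-0.19,-0.27,0.13,0,0,-71,1],[-0.19,-0.27,0.13,0,0,-71,1],[-0.19,-0.27,0.13,0,0,-71,1],[-0.19,-0.27,0.13,0,0,-71,1]]]'; python3 t.py .395 -.323 .12 0
```

```text
t 0.1 pos [ 0.2022 -0.5909  0.2525] F [0.9 0.1 0.4] w 1.0
shift [-0.1908 -0.2692  0.1328] turn [ -0.1   0.1 -71.1]
time_s: 0.6
tool_pos: [0.3396, -0.4014, 0.161]
tcp_rot: [-0.0, 0.971, -0.24, 0.0]
force: [0.3, -0.3, -0.4]
width: 1.005
t 0.6 pos [ 0.3396 -0.4014  0.161 ] F [ 0.3 -0.3 -0.4] w 1.0
shift [ 0.0125 -0.0952  0.041 ] turn [ -0.   -0.  -27.8]
```

```bash
python3 -m creep '[[[0.012,-0.095,0.041,0,0,-28,1],[0.012,-0.095,0.041,0,0,-28,1],[0.012,-0.095,0.041,0,0,-28,1],[0.012,-0.095,0.041,0,0,-28,1],[0.012,-0.095,0.041,0,0,-28,1]]]' >/dev/null; python3 t.py .395 -.323 .033 0
python3 - <<'E'
from h import *
c=cam("wrist");P=cloud(c);X,Y,Z=P.transpose(2,0,1)
cv2.imwrite("pics/3.png",c["image"])
m=(c["depth"]>0)&(abs(Z-.045)<.006)&(Y<-.2)&(np.hypot(X-.488,Y+.323)<.12)
q=P[m];print(len(q),q.min(0),q.max(0))
# outer rim fit
rr=np.hypot(q[:,0]-.488,q[:,1]+.323)
A=np.c_[2*q[:,:2],np.ones(len(q))];s=np.linalg.lstsq(A,(q[:,:2]**2).sum(1),rcond=None)[0];print("fit",s[:2],np.sqrt(s[2]+s[0]**2+s[1]**2))
E
```

```text
t 1.1 pos [ 0.3944 -0.3244  0.1202] F [ 0.  -0.3 -0.1] w 1.0
shift [ 0.0006 -0.0013  0.0872] turn [-0.1  0.  -0.1]
8287 [ 0.39146655 -0.41920448  0.0390044 ] [ 0.57142717 -0.22738465  0.04652204]
fit [ 0.48645331 -0.32290318] 0.09162764389238233
```

View pics/3.png

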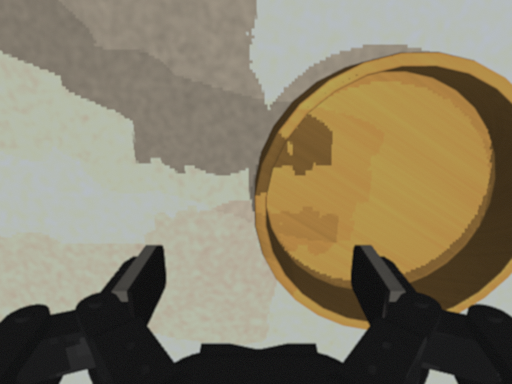

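The wrist view shows the pan's near rim at about (265,200), between the two open fingers at (150,265) and (370,265). The rim fit agrees with the top view, so I'll go down and grip the wall.

```bash
python3 -m creep '[[[0,0,0.04,0,0,0,1],[0,0,0.07,0,0,0,1],[0,0,0.086,0,0,0,1],[0,0,0.086,0,0,0,1],[0,0,0.086,0,0,0,1]]]' >/dev/null;  python3 -m creep '[[[0,0,0,0,0,0,-1],[0,0,0,0,0,0,-1],[0,0,0,0,0,0,-1],[0,0,0,0,0,0,-1],[0,0,0,0,0,0,-1]]]' >/dev/null; python3 -m creep '[[[0,0,0,0,0,0,-1],[0,0,0,0,0,0,-1],[0,0,0,0,0,0,-1],[0,0,0,0,0,0,-1],[0,0,0,0,0,0,-1]]]' >/dev/null; python3 t.py .543 .057 .034 0
```

```text
t 2.65 pos [ 0.3949 -0.3254  0.0351] F [ 1.  -0.4  4.8] w 0.08
shift [ 0.147  -0.3828  0.001 ] turn [ 0.1 -0.1 -0.2]
```

```bash
python3 -m creep '[[[0.008,-0.02,0,0,0,0,-1],[0.02,-0.05,0,0,0,0,-1],[0.031,-0.08,0,0,0,0,-1],[0.043,-0.11,0,0,0,0,-1],[0.05,-0.13,0,0,0,0,-1]]]'; python3 t.py .543 .057 .034 0
```

```text
time_s: 3.15
tool_pos: [0.4448, -0.1951, 0.0351]
tcp_rot: [0.001, 1.0, -0.002, -0.0]
force: [-3.1, -8.5, 8.9]
width: 0.084
t 3.15 pos [ 0.4448 -0.1951  0.0351] F [-3.1 -8.5  8.9] w 0.08
shift [ 0.0972 -0.2525  0.0006] turn [ 0.1  0.  -0.2]
```

```bash
python3 -m creep '[[[0.01,-0.03,0,0,0,0,-1],[0.022,-0.06,0,0,0,0,-1],[0.034,-0.09,0,0,0,0,-1],[0.046,-0.12,0,0,0,0,-1],[0.05,-0.13,0,0,0,0,-1]]]'; python3 -m creep '[[[0.01,-0.03,0,0,0,0,-1],[0.022,-0.06,0,0,0,0,-1],[0.034,-0.09,0,0,0,0,-1],[0.044,-0.115,0,0,0,0,-1],[0.047,-0.121,0,0,0,0,-1]]]';  python3 t.py .543 .057 .034 0
python3 - <<'E'
from h import *
for n in("scene","top"):
    c=cam(n);P=cloud(c);X,Y,Z=P.transpose(2,0,1);h=cv2.cvtColor(c["image"],cv2.COLOR_BGR2HSV)
    m=(c["depth"]>0)&(abs(Z-.045)<.005)&(np.hypot(X-.636,Y-.057)<.14)&(h[...,1]>110)
    q=P[m];A=np.c_[2*q[:,:2],np.ones(len(q))];s=np.linalg.lstsq(A,(q[:,:2]**2).sum(1),rcond=None)[0]
    print(n,len(q),"fit",s[:2],np.sqrt(s[2]+s[0]**2+s[1]**2),q.min(0),q.max(0)); cv2.imwrite("pics/4%s.png"%n,c["image"])
E
```

```text
time_s: 3.65
tool_pos: [0.4954, -0.0637, 0.0351]
tcp_rot: [0.0, 1.0, -0.0, -0.0]
force: [-5.9, -16.3, 19.9]
width: 0.083
time_s: 4.15
tool_pos: [0.5421, 0.056, 0.0351]
tcp_rot: [0.001, 1.0, -0.001, -0.001]
force: [-6.8, -12.4, 22.8]
width: 0.084
t 4.15 pos [0.5421 0.056  0.0351] F [ -6.8 -12.4  22.8] w 0.08
shift [ 0.0009 -0.001   0.0011] turn [ 0.1  0.1 -0.1]
scene 331 fit [0.63616569 0.05649205] 0.09094386437070089 [ 0.60893392 -0.03841014  0.04003873] [0.73038763 0.13614161 0.04931292]
top 193 fit [0.63204683 0.05931093] 0.09205833103001848 [ 0.57996571 -0.03310428  0.04006416] [0.72471456 0.15125924 0.04846033]
```

View pics/4scene.png

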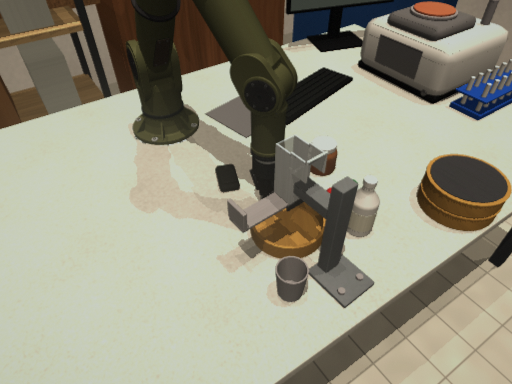

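The pan is centred to within about 4 mm in both views, and the mouse at (228,178) and the beaker at (291,278) haven't moved. Next I'll release the wall, rise, and back off.

```bash
python3 -m creep '[[[0,0,0,0,0,0,0],[0,0,0,0,0,0,0],[0,0,0,0,0,0,0],[0,0,-0.02,0,0,0,0],[0,0,-0.05,0,0,0,0]]]'; python3 -m creep '[[[-0.02,0,-0.04,0,0,0,0],[-0.06,0,-0.08,0,0,0,0],[-0.08,0.04,-0.13,0,0,8,0.5],[-0.08,0.08,-0.175,0,0,16,1],[-0.08,0.12,-0.175,0,0,24,1]]]';  python3 t.py .52 -.097 .26 -86.3
```

```text
time_s: 4.75
tool_pos: [0.5409, 0.0553, 0.0836]
tcp_rot: [0.0, 1.0, -0.001, -0.002]
force: [0.7, 0.0, -0.4]
width: 0.499
time_s: 5.25
tool_pos: [0.4629, -0.0496, 0.2577]
tcp_rot: [-0.001, 0.978, -0.21, 0.002]
force: [2.3, -0.1, -0.0]
width: 0.98
t 5.25 pos [ 0.4629 -0.0496  0.2577] F [ 2.3 -0.1 -0. ] w 0.98
shift [ 0.0715  0.0197 -0.0021] turn [-0.2 -0.1 62.1]
```

```bash
python3 -m creep '[[[0.072,0.02,0,0,0,62,1],[0.072,0.02,0,0,0,62,1],[0.072,0.02,0,0,0,62,1],[0.072,0.02,0,0,0,62,1],[0.072,0.02,0,0,0,62,1]]]'>/dev/null; python3 t.py .647 -.097 .25 -86.3
python3 - <<'E'
from h import *
for n in("scene","top","wrist"):
    c=cam(n);P=cloud(c);X,Y,Z=P.transpose(2,0,1)
    m=(c["depth"]>0)&(abs(Z-.188)<.005)&(np.hypot(X-.646,Y+.095)<.06)
    q=P[m]
    if len(q)>10:print(n,len(q),cv2.minAreaRect((q[:,:2]*1000).astype(np.float32)))
E
```

```text
t 5.75 pos [ 0.5199 -0.0986  0.2538] F [-0.3  0.4  0.1] w 1.0
shift [ 0.0472 -0.118   0.0037] turn [ 0.1  0.  18.8]
scene 121 ((647.3230590820312, -97.66946411132812), (60.645538330078125, 9.905949592590332), 3.3304905891418457)
wrist 1326 ((633.5152587890625, -97.64277648925781), (34.34107971191406, 10.35940933227539), 3.400778293609619)
```

```bash
python3 -m creep '[[[0.047,-0.118,0.003,0,0,19,1],[0.047,-0.118,0.003,0,0,19,1],[0.047,-0.118,0.003,0,0,19,1],[0.047,-0.118,0.003,0,0,19,1],[0.047,-0.118,0.003,0,0,19,1]]]'>/dev/null; python3 t.py .647 -.0975 .176 -86.4
```

```text
t 6.4 pos [ 0.6469 -0.0954  0.2503] F [-1.3  0.6  0.1] w 1.0
shift [ 0.0021 -0.0001  0.0743] turn [0.1 0.  0.5]
```

```bash
python3 -m creep '[[[0.002,0,0.03,0,0,0,1],[0.002,0,0.06,0,0,0,1],[0.002,0,0.074,0,0,0,1],[0.002,0,0.074,0,0,0,1],[0.002,0,0.074,0,0,0,0]]]'; python3 -m creep '[[[0,0,0,0,0,0,-1],[0,0,0,0,0,0,-1],[0,0,0,0,0,0,-1],[0,0,0,0,0,0,-1],[0,0,0,0,0,0,-1]]]'; python3 t.py .647 -.0975 .176 -86.3;python3 - <<'E'
from h import *
c=cam("scene");cv2.imwrite("pics/5.png",cv2.resize(c["image"][110:310,190:410],None,fx=2.5,fy=2.5))
E
```

```text
time_s: 6.9
tool_pos: [0.6469, -0.0979, 0.1783]
tcp_rot: [-0.0, 0.731, -0.682, 0.0]
force: [1.6, -1.0, 0.2]
width: 0.854
time_s: 7.4
tool_pos: [0.6475, -0.0975, 0.1779]
tcp_rot: [-0.0, 0.731, -0.683, 0.0]
force: [-0.6, -0.1, 3.0]
width: 0.108
t 7.4 pos [ 0.6475 -0.0975  0.1779] F [-0.6 -0.1  3. ] w 0.11
shift [0.     0.0005 0.0019] turn [-0.  -0.   0.2]
```

View pics/5.png

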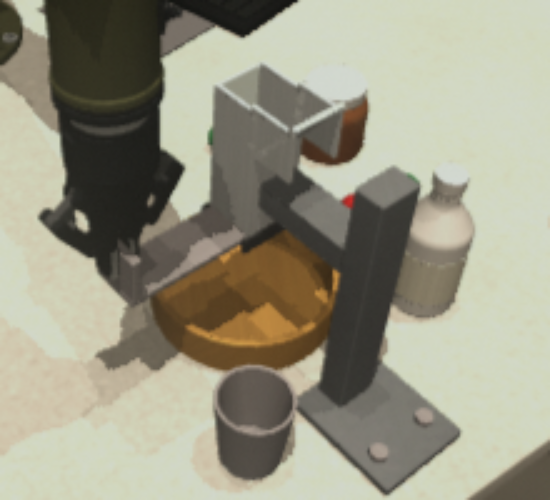

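The fingers pinch the tab at (125,270), and the pan sits under the shaft. Next I'll pull the gate.

```bash
python3 -m creep '[[[0.005,0,0,0,0,0,-1],[0.01,0,0,0,0,0,-1],[0.016,0,0,0,0,0,-1],[0.022,0,0,0,0,0,-1],[0.028,0,0,0,0,0,-1]]]'; python3 -m creep '[[[0.006,0,0,0,0,0,-1],[0.012,0,0,0,0,0,-1],[0.018,0,0,0,0,0,-1],[0.024,0,0,0,0,0,-1],[0.027,0,0,0,0,0,-1]]]';  python3 -m creep '[[[0,0,0,0,0,0,-1],[0,0,0,0,0,0,-1],[0,0,0,0,0,0,-1],[0,0,0,0,0,0,-1],[0,0,0,0,0,0,-1]]]';python3 - <<'E'
from h import *
c=cam("scene");P=cloud(c)
cv2.imwrite("pics/6.png",cv2.resize(c["image"][110:310,190:410],None,fx=2.5,fy=2.5))
E
```

```text
time_s: 7.95
tool_pos: [0.6492, -0.124, 0.1778]
tcp_rot: [-0.001, 0.731, -0.682, -0.001]
force: [-3.1, 4.9, 5.9]
width: 0.107
time_s: 8.45
tool_pos: [0.6511, -0.1521, 0.1779]
tcp_rot: [-0.0, 0.731, -0.683, -0.0]
force: [-2.4, 2.5, 5.7]
width: 0.11
time_s: 8.95
tool_pos: [0.6512, -0.1526, 0.1779]
tcp_rot: [-0.0, 0.731, -0.683, 0.0]
force: [-2.1, 0.1, 5.1]
width: 0.108
```

View pics/6.png

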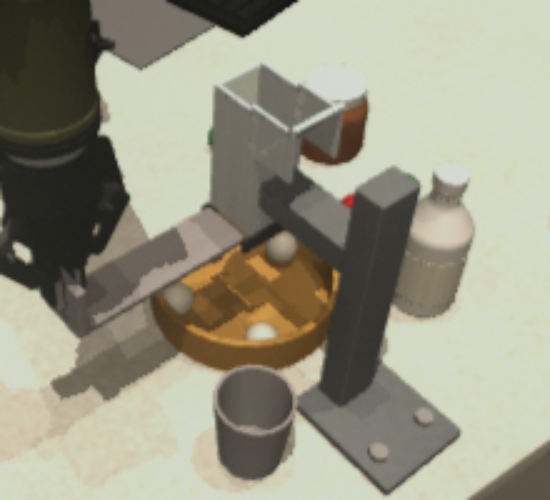

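Three balls are visible in the pan, at (282,248), (178,297) and (262,333). I'll look for the fourth from the top.

Run:
```python
from h import *
c=cam("top");P=cloud(c);cv2.imwrite("pics/7.png",cv2.resize(c["image"][90:240,150:320],None,fx=4,fy=4))
X,Y,Z=P.transpose(2,0,1)
m=(abs(X-.636)<.021)&(abs(Y-.057)<.021)&(c["depth"]>0);print(np.percentile(Z[m],[0,10,50,90,100]).round(3))
```

```text
[-0.004 -0.     0.003  0.005  0.008]
```

View pics/7.png

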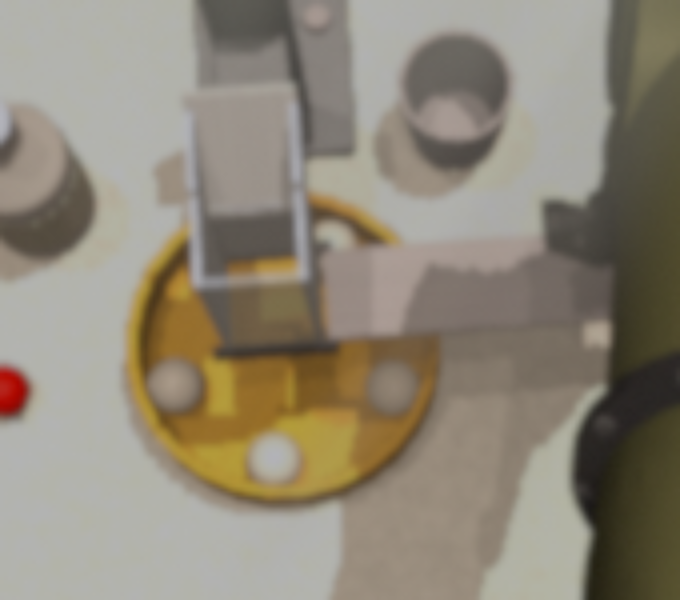

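All four balls are in the pan, at (175,385), (273,458), (392,388) and (335,235), and the shaft is empty. Now I'll push the gate shut.

```bash
python3 -m creep '[[[-0.006,0,0,0,0,0,-1],[-0.013,0,0,0,0,0,-1],[-0.02,0,0,0,0,0,-1],[-0.026,0,0,0,0,0,-1],[-0.032,0,0,0,0,0,-1]]]'; python3 -m creep '[[[-0.006,0,0,0,0,0,-1],[-0.013,0,0,0,0,0,-1],[-0.02,0,0,0,0,0,-1],[-0.024,0,0,0,0,0,-1],[-0.026,0,0,0,0,0,-1]]]';  python3 -m creep '[[[0,0,0,0,0,0,-1],[-0.001,0,0,0,0,0,-1],[-0.002,0,0,0,0,0,-1],[-0.002,0,0,0,0,0,-1],[-0.002,0,0,0,0,0,-1]]]'; python3 t.py .646 -.093 .176 -86.3
```

```text
time_s: 9.55
tool_pos: [0.6491, -0.1212, 0.1779]
tcp_rot: [0.0, 0.73, -0.683, 0.001]
force: [-0.4, -4.1, 5.4]
width: 0.105
time_s: 10.05
tool_pos: [0.6473, -0.0946, 0.1779]
tcp_rot: [0.0, 0.731, -0.683, 0.001]
force: [-1.2, -3.5, 5.6]
width: 0.108
time_s: 10.55
tool_pos: [0.6472, -0.0929, 0.1778]
tcp_rot: [0.0, 0.731, -0.683, 0.001]
force: [0.2, -2.5, 5.8]
width: 0.108
t 10.55 pos [ 0.6472 -0.0929  0.1778] F [ 0.2 -2.5  5.8] w 0.11
shift [0.     0.0012 0.0018] turn [-0.  -0.   0.2]
```

Nothing has resisted yet, so I'll push in 1 mm steps until the force shows the stop.

```bash
python3 -m creep '[[[-0.001,0,0,0,0,0,-1],[-0.001,0,0,0,0,0,-1],[-0.002,0,0,0,0,0,-1],[-0.002,0,0,0,0,0,-1],[-0.002,0,0,0,0,0,-1]]]'; python3 -m creep '[[[-0.001,0,0,0,0,0,-1],[-0.001,0,0,0,0,0,-1],[-0.002,0,0,0,0,0,-1],[-0.002,0,0,0,0,0,-1],[-0.002,0,0,0,0,0,-1]]]'
```

```text
time_s: 11.05
tool_pos: [0.6472, -0.0927, 0.1779]
tcp_rot: [0.001, 0.73, -0.683, 0.001]
force: [-0.1, -5.6, 5.7]
width: 0.109
time_s: 11.55
tool_pos: [0.6471, -0.0926, 0.1779]
tcp_rot: [0.001, 0.73, -0.684, 0.002]
force: [1.2, -9.9, 4.7]
width: 0.11
```

The position holds at the expected shut y (-0.0926) while the force rises, so the gate is on its stop. I'll release and rise.

```bash
python3 -m creep '[[[0,0,0,0,0,0,0.3],[0,0,0,0,0,0,0.3],[0,0,0,0,0,0,0.3],[0.002,0,0,0,0,0,0.3],[0.002,0,-0.01,0,0,0,0.3]]]'; python3 -m creep '[[[0,0,-0.03,0,0,0,0.3],[0,0,-0.07,0,0,0,0.3],[0,0,-0.11,0,0,0,0.3],[0,0.04,-0.11,0,0,0,0.3],[0,0.09,-0.11,0,0,0,0.3]]]'; python3 -m creep '[[[0.04,0.05,0,0,0,0,0.3],[0.08,0.1,0,0,0,0,0.3],[0.12,0.13,0,0,0,0,0.3],[0.15,0.15,0,0,0,0,0.3],[0.15,0.15,0,0,0,0,0.3]]]'
python3 - <<'E'
from h import *
im=[]
for n in("scene","top"):
    c=cam(n);P=cloud(c);X,Y,Z=P.transpose(2,0,1);h=cv2.cvtColor(c["image"],cv2.COLOR_BGR2HSV)
    ok=c["depth"]>0
    q=P[ok&(abs(Z-.188)<.005)&(np.hypot(X-.646,Y+.095)<.06)];print(n,"tab",cv2.minAreaRect((q[:,:2]*1000).astype(np.float32)))
    q=P[ok&(abs(Z-.044)<.004)&(np.hypot(X-.636,Y-.057)<.14)&(h[...,1]>110)]
    A=np.c_[2*q[:,:2],np.ones(len(q))];s=np.linalg.lstsq(A,(q[:,:2]**2).sum(1),rcond=None)[0]
    print("pan",s[:2],np.sqrt(s[2]+s[0]**2+s[1]**2))
    k=c["image"][100:300,190:410] if n=="scene" else c["image"][90:290,100:320]
    im.append(cv2.resize(k,(396,360)))
cv2.imwrite("pics/8.png",np.hstack(im));print(r.get_obs()["force"])
E
```

```text
time_s: 12.05
tool_pos: [0.646, -0.0904, 0.1861]
tcp_rot: [0.001, 0.731, -0.683, -0.001]
force: [-0.5, -0.6, 0.5]
width: 0.649
time_s: 12.55
tool_pos: [0.5581, -0.0962, 0.2989]
tcp_rot: [-0.002, 0.731, -0.682, 0.002]
force: [-0.1, -0.9, -0.6]
width: 0.655
time_s: 13.05
tool_pos: [0.4138, -0.2614, 0.2985]
tcp_rot: [0.001, 0.728, -0.685, 0.001]
force: [0.2, -0.3, 0.5]
width: 0.649
scene tab ((648.5991821289062, -93.37425994873047), (59.77406692504883, 10.579931259155273), 4.8344621658325195)
pan [0.63603058 0.05635575] 0.09110006619135563
top tab ((645.7032470703125, -91.92330932617188), (60.16511535644531, 10.329977035522461), 4.006515026092529)
pan [0.63149415 0.05924425] 0.09207924333335975
[ 0.52758288  0.92824884 -0.83434102]
```

View pics/8.png

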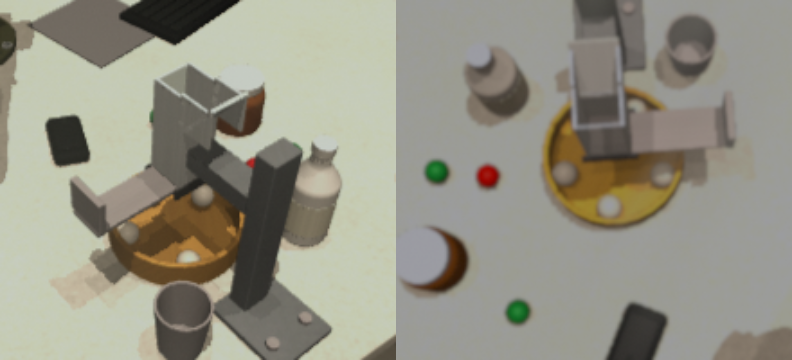

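The pan is centred under the shaft with balls at (564,173), (609,206), (661,173) and (640,105). The tab's mean y of -92.6 mm matches the shut position, and the bystanders are in place.

```bash
python3 -c "
from workcell import r
print(r.job_done())"
```

```text
the job is handed in; nothing more can be done
None
```

The job is done and handed in after about 13 s of robot time. I gripped the pan by its front wall and slid it under the outlet. Then I pinched the gate tab, pulled the gate about 55 mm to nearly full open, and pushed it back against its stop.

My last checks:
- **Pan:** it stands flat on the bench, about 1 mm off the outlet's axis by the scene camera and about 5 mm by the top camera. The limit is 40 mm.
- **Balls:** all four lie in the pan, and a depth reading showed the shaft empty before I shut the gate.
- **Gate:** I felt the stop as the force rose with no further movement. The tab then measured y = -93.4 mm by one camera and -91.9 mm by the other, against about -92.6 mm expected when shut. The 1.5 mm disagreement is within calibration error.
- **Bystanders and arm:** the jar, bottle, beaker and mouse look unmoved, judged by eye from the pictures. The arm is clear of everything.

No check failed.

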